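Open the book cradle to the spine index and hold it

TASK

The next volume is about to be lowered into the book cradle: throw the cradle's lock lever from the red notch into the green one (upright) and let go of it, then pull the sprung right-hand plate out sideways by its bow handle until its yellow pointer stands opposite the red index. Keep hold of the handle there: the program finishes while still holding the plate open at the index with the fingers. Leave the red index and the books and tools lying about as they are.

Things in the scene. Friction and masses are not known exactly. Their poses are not given: they have to be found in the camera images.
- cradle: Book cradle fixed to the table, 580 (y) x 400 (x) mm. Origin: centre of its underside; x points away from its front, y left seen from the front, z up. Grey control housing along the front (x = -200 to -105), top at z = 70. Behind it two felt-covered plates, 300 x 240 mm, tops at z = 90, 10 mm apart at y = 0 when shut: left one (+y) fixed, right one (-y) slides along y.
- plate (a joint): Opening (m) of the sprung right-hand plate: 0 shut, grows as it is pulled along the cradle's -y, stop at 0.090. A spring pulls it shut (6 N when shut, 12 N at 80 mm, 1 N friction; moving mass about 1.2 kg); it springs back when let go. A bolt locks it shut unless the lever is in the green notch.
- handle (a point): Middle of the grip bar of the plate's black bow handle, moving with the plate (cradle frame: x = -115, y = -120 - opening, z = 128 mm). Round bar 12 mm thick, 80 mm long along the cradle's x, on two feet; 32 mm free height under it, over the plate's flat tongue. Pinch from above, fingers closing along the cradle's y.
- pointer (a point): Tip of the plate's yellow pointer (6 mm wide, points to the front, along the cradle's -x, over a white scale with 10 mm ticks on the housing); moves with the plate, always at the same place along the cradle's y as the handle's middle.
- index_mark (a point): Tip of the red index, a 12 mm wide red rider on the housing's front edge, set for the volume to be laid in; to be matched by the pointer: both at the same place along the cradle's y. Stiff, do not move it.
- index (a joint): Setting of the red index in m: the plate opening at which the pointer is exactly in line with it.
- lever (a joint): Lock lever angle (rad) about the cradle's x. Detent notches: 0 red (leans 0.6 rad to the cradle's +y, plate locked), 0.6 green (upright, plate free), 1.2 blue (leans 0.6 rad to -y, plate locked). Starts in red. A spring roller draws it into the nearest notch, crests midway between notches; about 6 N at the knob to leave a notch. Stays in its notch when let go.
- lever_knob (a point): Centre of the lever's black ball knob, 28 mm diameter, 95 mm from the pivot; free all round above the housing's notched quadrant. Fingers closing along the cradle's x let the ball turn between them.
- lever_pivot (a point): Fixed pivot of the lever (cradle frame x = -150, y = 130, z = 50 mm).
- ledger: Bystander: brown closed volume 200 x 150 x 40 mm lying on the fixed left plate; origin under its centre.
- next_volume: Bystander: red closed volume 250 x 170 x 55 mm on the table left of the cradle; origin under its centre.
- small_volume: Bystander: dark closed volume 180 x 120 x 30 mm on the table right of the cradle; origin under its centre.
- loupe: Bystander: black loupe, 38 mm diameter, 34 mm high, standing on the control housing between lever and handle; origin under its centre.
- folder: Bystander: ivory bone folder 160 x 20 x 5 mm on the table in front of the cradle.
- brush: Bystander: dusting brush 200 mm long on the table in front of the cradle.
- weight: Bystander: brass weight, 52 mm diameter, 46 mm high, on the table in front of the cradle.

How it is judged (in metres and radians):
On the way, in this order (a step that is already met when the one before it is completed fails the run):
1. the lever stands in the green notch, let go of (value of joint lever between 0.48 and 0.72 rad and contact force between the fingers and lever below 0.3 N and value of joint plate below 0.01 m), for 0.3 s.
2. the fingers hold the plate out with its pointer opposite the red index (value of joint lever between 0.48 and 0.72 rad and y of pointer in the frame of index_mark between -0.006 and 0.006 m and contact force between the fingers and plate above 3 N), for 0.5 s.
At the end, for the whole second after the job is handed in: Through the last second the fingers still press on the plate's handle with more than 3 N, the pointer stands opposite the 12 mm wide red index (within 6 mm of its middle along the scale) and the plate is at rest; the lever stands in the green notch (within 0.12 rad of upright) (all of step 2 and velocity of joint plate between -0.01 and 0.01 m/s); the arm keeps its last pose, push and grip.
It fails at once if the red index was moved by more than 4 mm (distance of index_mark from where it was at the start of the episode above 0.004 m).
It fails at once if a book or tool lying about was shifted by more than 25 mm (distance of any of ledger, next_volume, small_volume, loupe, folder, brush, weight from where it was at the start of the episode above 0.025 m).
It also fails if it takes over 48 s, if anything falls off the work surface, if the arm or the gripper's body presses on something with over 40 N, if the wrist force passes 120 N, or if a joint passes its speed limit or range.

ROBOT

A 7-joint arm with a two-finger parallel gripper is mounted at the origin on the work surface. World frame = base frame: x ahead of the robot, y to its left, z up, the work surface at z = 0. Lengths are in mm, angles in rad, forces in N, time in s.
With the tool pointing down it reaches from about 375 to 925 mm from the base axis. Payload 3.1 kg.
Tool frame: the origin (TCP) lies at the very end of the fingers, on their centre line; the grasp point (between the pads) lies 19 mm behind it; z points along the fingers, y is the line along which they close (so a half turn about z gives the same grasp; the last joint's range is limited). The gripper opens to 85 mm and grips with 20 to 120 N. Pads are 22 mm wide; open, the fingers measure 114 mm over their backs; the gripper's body (76 mm by 85 mm) begins 54 mm behind the grasp point. The pads swing forward as they close: fully open they stand 13 mm farther back than shut.
Start: joints at [-0.098, 0.383, 0.044, 1.598, -0.018, 1.161, -0.05], TCP at [650.002, 0.022, 231.269] pointing down, gripper open.
Joint ranges: [-2.61, 2.61], [-0.41, 2.15], [-1.48, 1.57], [0, 2.5], [-1.57, 4.71], [0.05, 1.97], [-2.85, 2.85]. Speed limits (rad/s): [2.79, 2.79, 3.14, 3.14, 3.14, 3.14, 3.14].

INTERFACE

Orientations are given as a unit quaternion [x, y, z, w].
In Python, from station import ctrl, cams, ticket gives the robot as it stands. The module is installed in compiled form; this text tells all that it offers.
- The arm moves only by the tool servo_tool, never from a script. Its argument "commands" is one flat list of numbers, 7 for each row, row after row: the turn, a rotation vector about the tool's x, y, z as a fraction of full scale, then the shift along the tool's x, y, z as a fraction of full scale, then the finger opening in mm, from 0 to 85.4. A call has 1 to 20 rows; each row shifts and turns the commanded pose from where the row before left it, along the tool's axes as they then stand; what a row does not reach is not made up. Full scale, the value 1, is 2.5 cm for a shift and 60 degrees for a turn. A row lasts 1/12 s, in which the tool goes at most 41.7 mm and 7.16 degrees, less where a joint would pass 70% of its speed; a pose out of reach is approached as far as the arm can. A call with a number of a shift or a turn outside -1 to 1 is refused whole. A call with a gripper value outside its range is refused whole. The fingers move at their own pace and stop on an object; the grip force is fixed at half the most. Time passes only in rows, so rows that do not move let the fingers close. It gives the time, the measured TCP pose, the force, the opening and the grip force at its end, in the units of the state.
- ctrl.read_state(): the state, without advancing time (a new reading comes with each control period).
- cams.get_image(name): name is "scene" or "side" or "wrist"; returns (picture, depth): 400x640x3 uint8, red, green, blue; 400x640 float32, mm along the optical axis (not along the pixel's ray), 0 where there is no reading.
- cams.camera_info(name): a dict with "K" (3x3 intrinsics, pixels), "R" (3x3) and "t" (3): a world point X has camera coordinates R X + t; the wrist camera has in their place "tool_from_camera" (4x4, takes a point from camera to tool coordinates, whose origin is the TCP and whose axes are the flange's). Camera axes: x right, y down, z forward; pixel columns grow to the right and rows downward; lengths in mm; the calibration is good to about 2 mm. A picture is of the moment at which its call begins: read the wrist's pose just before it. camera_info takes no time and is no camera call.
- ticket.hand_in(): hands the job in; it is judged then, once.
The state is a dict: "time": time; "joints": joint angles; "dq": joint speeds; "joint_torque": joint torques, N m; "ee_pos": TCP position; "tool_rot": TCP orientation; "ft_force": force on the tool from outside, world axes, zero at the start; "wrist_torque": the same for the moment, N m; "width": finger opening in mm; "grip_force": force on a finger pad.
Only numpy, scipy, OpenCV 4.12 (cv2) and the standard library are available. Lean on these libraries where they do the work, as an engineer would, in place of code of your own. Each camera call takes 0.05 s, during which the arm holds its last target. There are 200 camera calls.

## Working session

There is one attempt and no reset: what is moved stays moved. The work goes in short steps, Python scripts to look and compute and a tool call to move; the robot and the scene stay as the last step left them, time stands still between calls to the robot, and variables do not carry over. Pictures are saved under pics/ and viewed, at most 10 in all, crops included, and the job is handed in when it is done.

Besides the shell and the picture viewer there is one more tool, called after ">>>" as a command line: name --argument value ..., lists and objects as JSON in quotes. servo_tool: Moves the arm, as the interface text tells. Shift numbers are shares of 2.5 cm and turn numbers shares of 60 degrees, none past 1 either way. Its arguments: {"type":"object","properties":{"commands":{"type":"array","items":{"type":"number"}}},"required":["commands"]}

```bash
mkdir -p pics; cat > h.py <<'E'
import numpy as np, cv2
from station import ctrl, cams, ticket
def save(n,tag):
    s=ctrl.read_state(); im,d=cams.get_image(n)
    np.savez(f'pics/{tag}.npz',im=im,d=d,p=s['ee_pos'],q=s['tool_rot'])
    cv2.imwrite(f'pics/{tag}.png',im[:,:,::-1]); return im,d,s
def world(n,u,v,z,p=None,q=None):
    from scipy.spatial.transform import Rotation as R
    c=cams.camera_info(n);K=np.array(c['K']);u=np.asarray(u,float);v=np.asarray(v,float)
    P=np.stack([(u-K[0,2])/K[0,0]*z,(v-K[1,2])/K[1,1]*z,z*np.ones_like(u)],-1)
    if n=='wrist':
        T=np.array(c['tool_from_camera']); return (P@T[:3,:3].T+T[:3,3])@R.from_quat(q).as_matrix().T+np.array(p)
    return (P-np.array(c['t']))@np.array(c['R'])
E
python3 - <<'E'
from h import *
for n in ('scene','side','wrist'):
    im,d,s=save(n,n+'0'); c=cams.camera_info(n); print(n,np.round(c['K'],1).tolist(),[np.round(v,3).tolist() for k,v in c.items() if k!='K' and not isinstance(v,(str,int))])
print(s)
E
```

```text
scene [[485.0, 0.0, 319.1], [0.0, 485.0, 197.5], [0.0, 0.0, 1.0]] [[[-0.787, 0.617, -0.011], [0.484, 0.605, -0.632], [-0.383, -0.502, -0.775]], [429.412, -220.77, 1863.879]]
side [[396.7, 0.0, 317.5], [0.0, 396.7, 199.7], [0.0, 0.0, 1.0]] [[[0.997, -0.072, 0.012], [-0.038, -0.648, -0.761], [0.062, 0.758, -0.649]], [-557.641, 132.404, 1008.611]]
wrist [[320.9, 0.0, 319.5], [0.0, 320.9, 200.8], [0.0, 0.0, 1.0]] [[[0.001, -0.963, -0.268, 68.662], [1.0, 0.001, -0.0, -0.494], [0.0, -0.268, 0.963, -142.103], [0.0, 0.0, 0.0, 1.0]]]
{'time': 0.1, 'joints': array([-0.09781762,  0.38376322,  0.04384582,  1.59941903, -0.01789895,
        1.16118675, -0.04984914]), 'dq': array([-0.00065058, -0.00287829,  0.00022782, -0.00524926,  0.00045416,
        0.00113593,  0.00268753]), 'joint_torque': array([ 2.75694918e-03, -4.34731865e+01,  1.02928251e+00, -2.50458258e+01,
        1.08449228e-02,  5.45091054e-03, -1.99926194e-05]), 'ee_pos': array([6.49148959e+02, 4.42692424e-03, 2.30005498e+02]), 'tool_rot': array([ 0.70705671,  0.70715584, -0.00088742, -0.00079568]), 'ft_force': array([ 0.14075001,  0.68561098, -0.4189366 ]), 'wrist_torque': array([-0.00069234, -0.02578827, -0.00734098]), 'grip_force': 0.0, 'width': 85.37698780598728}
```

View pics/scene0.png

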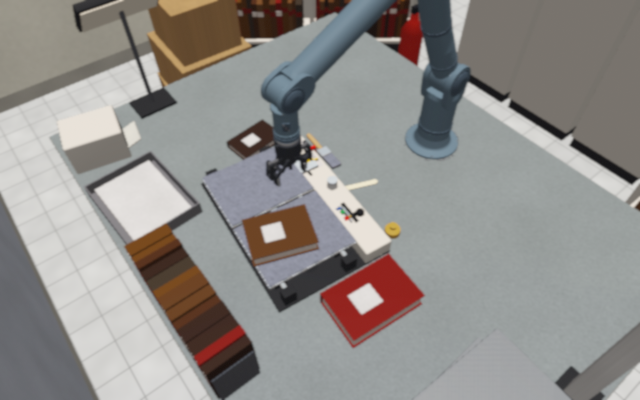

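View pics/side0.png

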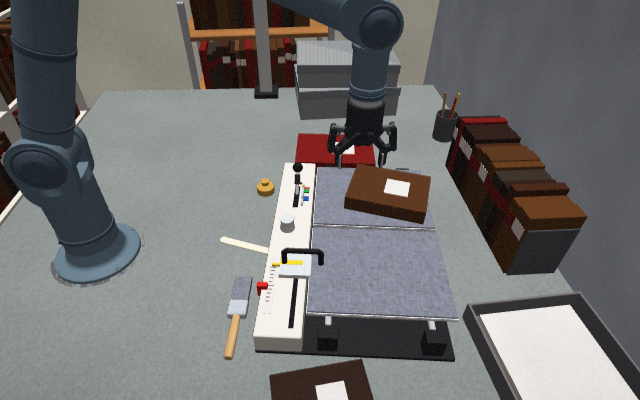

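View pics/wrist0.png

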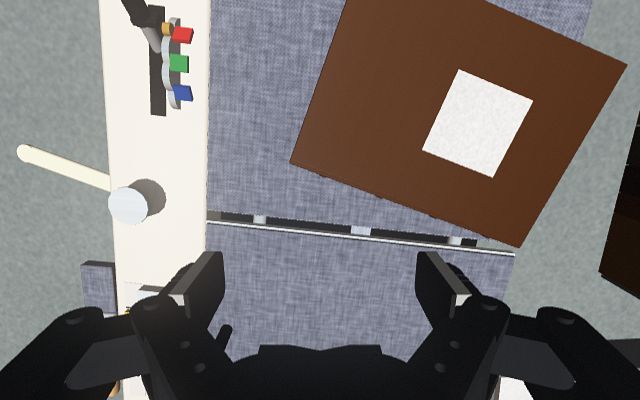

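The side view shows the knob at (298,167), the handle bar at (283–322, 250–262), the yellow pointer at about (276,264) and the red index at about (262,287). The wrist view shows the quadrant notches at (180,35/63/93) and the loupe at (130,205).

```bash
cat >> h.py <<'E'
def load(t):
    n=''.join(c for c in t if c.isalpha()); f=np.load(f'pics/{t}.npz'); v,u=np.mgrid[:400,:640]
    return f['im'],world(n,u,v,f['d'],f['p'],f['q']),f['d']
E
python3 - <<'E'
from h import *
for t in ('side0','wrist0'):
    im,W,d=load(t); hsv=cv2.cvtColor(im,cv2.COLOR_RGB2HSV); z=W[...,2]
    m=(abs(z-70)<5)&(hsv[...,1]<50)&(hsv[...,2]>170)&(d>0)
    n,l,st,_=cv2.connectedComponentsWithStats(m.astype(np.uint8)); k=1+st[1:,4].argmax(); P=W[l==k]
    print(t,len(P),'z',np.median(P[:,2]),cv2.minAreaRect(P[:,:2].astype(np.float32)), np.round(cv2.boxPoints(cv2.minAreaRect(P[:,:2].astype(np.float32)))).tolist())
    def blob(name,m):
        n,l,st,c=cv2.connectedComponentsWithStats((m&(d>0)).astype(np.uint8))
        for k in range(1,n):
            if st[k,4]>6: Q=W[l==k]; print(name,st[k].tolist(),'med',np.round(np.median(Q,0),1),'min',np.round(Q.min(0),1),'max',np.round(Q.max(0),1))
    box=(W[...,0]>350)&(W[...,0]<720)&(abs(W[...,1])<350)
    H,S,V=cv2.split(hsv)
    blob('red',box&((H<6)|(H>174))&(S>180)&(V>120)&(z>50)&(z<110)&(W[...,0]<560))
    blob('yel',box&(H>20)&(H<32)&(S>150)&(V>140)&(z>60))
    blob('green',box&(H>45)&(H<80)&(S>120))
    blob('black',box&(V<50)&(z>105)&(z<160)&(W[...,0]<580))
E
python3 -c "
import cv2
i=cv2.imread('pics/side0.png')[150:350,210:350];cv2.imwrite('pics/c1.png',cv2.resize(i,None,fx=3,fy=3,interpolation=2)[:600])"
```

```text
side0 5140 z 69.43684004598066 ((490.1866455078125, -20.13214111328125), (580.0069580078125, 94.23177337646484), 83.44324493408203) [[410.0, -303.0], [504.0, -314.0], [570.0, 263.0], [476.0, 273.0]]
red [295, 151, 17, 11, 162] med [536.2 319.5  54.6] min [509.9 290.5  51.2] max [559.7 349.8  58.2]
red [257, 282, 10, 5, 45] med [ 425.  -192.1   82.2] min [ 416.2 -197.5   79.7] max [ 435.6 -185.    85.3]
yel [273, 260, 10, 6, 27] med [ 460.2 -138.1   82.9] min [ 449.3 -143.6   77.7] max [ 469.6 -135.    91.2]
yel [286, 260, 17, 5, 56] med [ 496.  -142.    90.2] min [ 478.4 -149.    87.9] max [ 513.6 -134.1   92.7]
green [304, 189, 5, 4, 16] med [534.5 102.5  91.5] min [529.2  97.9  87.8] max [540.1 108.3  94.1]
black [293, 163, 10, 9, 67] med [513.4 153.  134.4] min [502.3 146.3 121.2] max [526.8 164.  143. ]
black [295, 175, 5, 5, 19] med [512.2 142.9 110. ] min [506.8 136.1 105.1] max [517.8 146.5 114.3]
black [282, 249, 42, 12, 221] med [ 518.  -147.4  129.1] min [ 470.6 -154.6  105.6] max [ 558.9 -140.1  135. ]
wrist0 22150 z 69.44401891677386 ((491.72955322265625, 7.109375), (315.6020812988281, 94.25592041015625), 83.56494140625) [[427.0, -144.0], [521.0, -155.0], [556.0, 159.0], [463.0, 169.0]]
red [174, 27, 18, 13, 54] med [538.3 132.7  82.8] min [529.6 124.9  79.1] max [543.3 135.   87.6]
red [172, 33, 5, 6, 10] med [529.8 127.6  86.4] min [528.6 125.7  84.3] max [531.7 130.   87.4]
yel [125, 312, 4, 2, 7] med [ 448.4 -132.2   82.7] min [ 445.2 -134.4   81.2] max [588.6   7.8 285. ]
green [170, 54, 17, 18, 272] med [533.3 106.4  91.5] min [525.8 100.1  89.7] max [540.5 113.1  93.6]
black [216, 334, 12, 16, 126] med [ 555.7 -141.9  112. ] min [ 548.5 -148.8  105. ] max [ 558.5 -139.9  121.3]
```

View pics/c1.png

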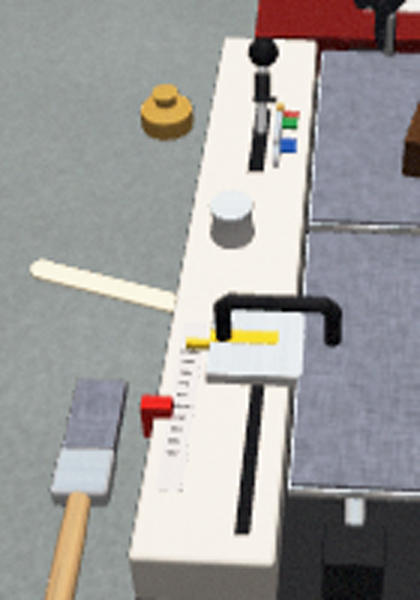

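The crop confirms the lever leans to +y. The loupe is about 90 mm from both lever and handle, and the index sits at about the 6th tick past the pointer. The estimated cradle origin is (641.7, -37.5) with yaw -6.55°, and the knob (513.6, 162, 128), handle and pointer all agree with it. The index opening comes out near 58 mm. Next I move above the knob.

>>> servo_tool --commands '[0,0,0.109,0,0,0,60,0,0,0,0.58,-0.616,0.2,60,0,0,0,0.58,-0.616,0.2,60,0,0,0,0.58,-0.616,0.2,60,0,0,0,0.58,-0.616,0.2,60,0,0,0,0.58,-0.616,0.2,60,0,0,0,0.58,-0.616,0.2,60,0,0,0,0.58,-0.616,0.2,60,0,0,0,0.58,-0.616,0.2,60,0,0,0,0.58,-0.616,0.2,60,0,0,0,0.58,-0.616,0.2,60,0,0,0,0,0,0,60,0,0,0,0,0,0,60]'

```text
time: 1.23
ee_pos: [512.3, 162.7, 180.7]
tool_rot: [0.745, 0.667, -0.001, -0.0]
ft_force: [0.4, 0.3, -0.4]
width: 60.1
grip_force: 0.0
```

```bash
cat > cf.py <<'E'
from h import *
O=np.array([641.7,-37.5]); X=np.array([.9935,-.1141]); Y=np.array([.1141,.9935])
def C(P): P=np.asarray(P); return np.stack([(P[...,:2]-O)@X,(P[...,:2]-O)@Y,P[...,2]],-1)
E
python3 - <<'E'
from cf import *
im,d,s=save('wrist','wrist1'); print(s['ee_pos'],s['tool_rot'],s['width'])
im,W,d=load('wrist1'); c=C(W); V=im.max(2)
m=(d>0)&(V<70)&(c[...,2]>112)&(c[...,2]<150)&(abs(c[...,0]+150)<40)&(abs(c[...,1]-184)<40)
n,l,st,_=cv2.connectedComponentsWithStats(m.astype(np.uint8))
from scipy.optimize import least_squares
for k in range(1,n):
    if st[k,4]>30:
        Q=c[l==k]; r=least_squares(lambda p:np.linalg.norm(Q-p,axis=1)-14,[-150,184,128],loss='soft_l1'); print(st[k],Q.min(0),Q.max(0),'fit',r.x,r.cost)
E
```

```text
[512.28893806 162.71330837 180.71748947] [ 7.45114771e-01  6.66935925e-01 -5.97322197e-04 -3.05831307e-04] 60.11406765104137
[ 300  201   43   43 1098] [-164.43186931  172.1505994   127.70317785] [-137.73166785  198.7272595   143.3995527 ] fit [-151.50036059  184.73427055  127.77327769] 103.51204385583578
```

View pics/wrist1.png

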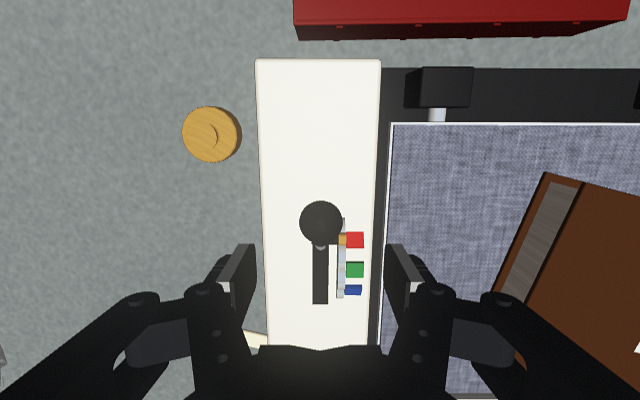

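The knob is centred at px (320,222). The fitted centre (-151.5, 184.7, 127.8) in the cradle frame agrees with the text, and the TCP is right above it. I descend and grip.

>>> servo_tool --commands '[0,0,0,0,0,0.57,60,0,0,0,0,0,0.57,60,0,0,0,0,0,0.57,60,0,0,0,0,0,0.57,60,0,0,0,0,0,0.57,60,0,0,0,0,0,0,60,0,0,0,0,0,0,20,0,0,0,0,0,0,20,0,0,0,0,0,0,20,0,0,0,0,0,0,20,0,0,0,0,0,0,20,0,0,0,0,0,0,20]'

```text
time: 2.28
ee_pos: [512.8, 161.4, 111.4]
tool_rot: [0.746, 0.666, -0.001, -0.0]
ft_force: [-4.6, -0.9, 4.6]
width: 24.7
grip_force: 58.6
```

>>> servo_tool --commands '[0,0,0,-0.324,0,-0.198,20,0,0,0,-0.342,0,-0.165,20,0,0,0,-0.357,0,-0.13,20,0,0,0,-0.368,0,-0.094,20,0,0,0,-0.376,0,-0.057,20,0,0,0,-0.379,0,-0.019,20,0,0,0,0,0,0,20,0,0,0,0,0,0,20,0,0,0,0,0,0,20]'

```text
time: 3.03
ee_pos: [508.5, 108.4, 127.5]
tool_rot: [0.747, 0.665, 0.001, 0.0]
ft_force: [-0.5, -0.6, 0.1]
width: 20.0
grip_force: 0.0
```

The width reads 20.0 with no grip force, so the ball may have slipped out. I open and look.

>>> servo_tool --commands '[0,0,0,0,0,-0.8,20,0,0,0,0,0,-0.8,60,0,0,0,0,0,-0.6,60,0,0,0,0,0,0,60,0,0,0,0,0,0,60]'

```text
time: 3.45
ee_pos: [508.5, 109.4, 182.8]
tool_rot: [0.746, 0.666, 0.002, 0.001]
ft_force: [-0.3, 0.5, -0.6]
width: 59.8
grip_force: 0.0
```

```bash
cat > knob.py <<'E'
from cf import *
import sys
from scipy.optimize import least_squares
t=sys.argv[1]; im,d,s=save('wrist',t); print(s['ee_pos'],C(s['ee_pos']))
im,W,d=load(t); c=C(W); V=im.max(2)
m=(d>0)&(V<70)&(c[...,2]>115)&(c[...,2]<165)&(abs(c[...,0]+150)<22)&(abs(c[...,1]-130)<85)
n,l,st,_=cv2.connectedComponentsWithStats(m.astype(np.uint8))
for k in range(1,n):
    if st[k,4]>100:
        Q=c[l==k]; r=least_squares(lambda p:np.linalg.norm(Q-p,axis=1)-14,np.median(Q,0)-[0,0,10],loss='soft_l1'); print(st[k],'fit',r.x,'lever angle',.6-np.arctan2(r.x[1]-130,r.x[2]-50),np.hypot(r.x[1]-130,r.x[2]-50))
E
python3 knob.py wrist2
```

```text
[508.54997613 109.37466369 182.8270398 ] [-149.04294784  130.72756065  182.8270398 ]
[ 293  156   47   47 1546] fit [-151.50128898  161.09856372  139.44969809] lever angle 0.26540652796031333 94.7014738752132
```

View pics/wrist2.png

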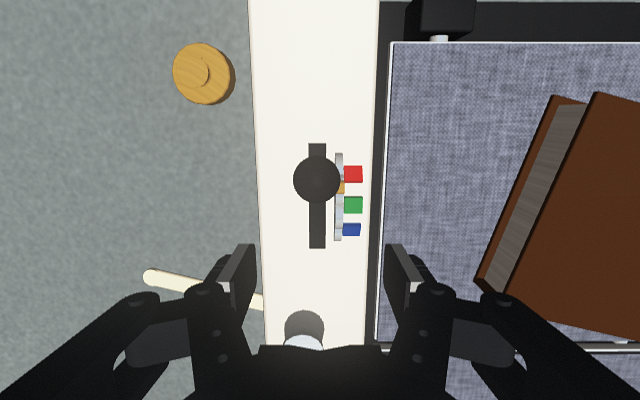

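The lever stands at about 0.27 rad, with the knob at px (317,180). The grip was too high and slipped. I hover over the knob and re-measure before gripping deeper.

>>> servo_tool --commands '[0,0,0,0.6,-0.05,0,60,0,0,0,0.6,-0.05,0,60,0,0,0,0,0,0,60,0,0,0,0,0,0,60]'

```text
time: 3.83
ee_pos: [507.3, 139.1, 180.3]
tool_rot: [0.745, 0.667, -0.001, -0.001]
ft_force: [-0.0, -0.5, 0.5]
width: 60.3
grip_force: 0.0
```

```bash
python3 knob.py wrist3
```

```text
[507.29983559 139.06861559 180.31849678] [-153.67304238  160.08586082  180.31849678]
[ 302  205   46   46 1582] fit [-151.54048216  161.07012024  139.4172182 ] lever angle 0.26557766620514345 94.66145616373977
```

>>> servo_tool --commands '[0,0,0,0.04,0.08,0.52,60,0,0,0,0,0,0.52,60,0,0,0,0,0,0.52,60,0,0,0,0,0,0.52,60,0,0,0,0,0,0.52,60,0,0,0,0,0,0,60,0,0,0,0,0,0,20,0,0,0,0,0,0,20,0,0,0,0,0,0,20,0,0,0,0,0,0,20,0,0,0,0,0,0,20,0,0,0,0,0,0,20]'

```text
time: 4.88
ee_pos: [510.3, 139.9, 117.4]
tool_rot: [0.746, 0.666, 0.0, -0.0]
ft_force: [-2.9, 1.6, 4.7]
width: 25.2
grip_force: 58.8
```

>>> servo_tool --commands '[0,0,0,-0.1,0,0,15,0,0,0,-0.1,0,-0.03,15,0,0,0,-0.1,0,-0.03,15,0,0,0,-0.1,0,-0.03,15,0,0,0,-0.1,0,-0.03,15,0,0,0,-0.1,0,-0.02,15]'

```text
time: 5.38
ee_pos: [508.8, 126.4, 120.9]
tool_rot: [0.746, 0.666, 0.001, -0.001]
ft_force: [-4.4, 3.5, 5.0]
width: 25.0
grip_force: 58.9
```

>>> servo_tool --commands '[0,0,0,-0.1,0,-0.02,15,0,0,0,-0.1,0,-0.02,15,0,0,0,-0.1,0,-0.01,15,0,0,0,-0.1,0,0,15,0,0,0,-0.1,0,0,15,0,0,0,-0.1,0,0,15,0,0,0,-0.1,0,0,15,0,0,0,0,0,0,15,0,0,0,0,0,0,15]'

```text
time: 6.13
ee_pos: [506.2, 104.5, 121.0]
tool_rot: [0.748, 0.664, -0.001, 0.0]
ft_force: [-3.3, -3.0, 4.9]
width: 25.3
grip_force: 59.1
```

>>> servo_tool --commands '[0,0,0,0.16,0,0,15,0,0,0,0,0,0,15,0,0,0,0,0,0,60,0,0,0,0,0,0,60,0,0,0,0,0,0,60,0,0,0,0,0,0,60,0,0,0,0,0,-0.8,60,0,0,0,0,0,-0.8,60,0,0,0,0,0,-0.8,60,0,0,0,0,0,-0.8,60,0,0,0,0,0,0,60]'

```text
time: 7.05
ee_pos: [510.9, 112.2, 206.0]
tool_rot: [0.746, 0.666, 0.005, 0.002]
ft_force: [-0.1, 0.3, 0.2]
width: 60.3
grip_force: 0.0
```

```bash
python3 knob.py wrist4
```

```text
[510.89617249 112.22730224 206.00469938] [-147.03748781  133.82935806  206.00469938]
[ 293  200   41   43 1194] fit [-151.53302578  131.11993246  144.27279188] lever angle 0.588120859073837 94.2794438749918
```

The lever is now in green at about 0.59 rad and released. Next I turn the tool a quarter so the camera faces the pointer, then move over the handle.

>>> servo_tool --commands '[0,0,-0.1154,0,0,0,60,0,0,-0.1154,0,0,0,60,0,0,-0.1154,0,0,0,60,0,0,-0.1154,0,0,0,60,0,0,-0.1154,0,0,0,60,0,0,-0.1154,0,0,0,60,0,0,-0.1154,0,0,0,60,0,0,-0.1154,0,0,0,60,0,0,-0.1154,0,0,0,60,0,0,-0.1154,0,0,0,60,0,0,-0.1154,0,0,0,60,0,0,-0.1154,0,0,0,60,0,0,-0.1154,0,0,0,60,0,0,0,0,0,0,60]'

```text
time: 8.27
ee_pos: [506.4, 110.8, 199.8]
tool_rot: [0.056, 0.998, -0.0, -0.001]
ft_force: [-0.2, 0.2, -0.5]
width: 59.7
grip_force: 0.0
```

>>> servo_tool --commands '[0,0,0,-0.1,-0.78,0,60,0,0,0,-0.1,-0.78,0,60,0,0,0,-0.1,-0.78,0,60,0,0,0,-0.1,-0.78,0,60,0,0,0,-0.1,-0.78,0,60,0,0,0,-0.1,-0.78,0,60,0,0,0,-0.1,-0.78,0,60,0,0,0,-0.1,-0.78,0,60,0,0,0,-0.1,-0.78,0,60,0,0,0,-0.1,-0.78,0,60,0,0,0,-0.1,-0.78,0,60,0,0,0,-0.1,-0.78,0,60,0,0,0,-0.1,-0.78,0,60,0,0,0,0,0,0,60]'

```text
time: 9.43
ee_pos: [509.6, -150.1, 200.4]
tool_rot: [0.062, 0.998, -0.001, -0.001]
ft_force: [-0.5, -0.6, 0.9]
width: 59.8
grip_force: 0.0
```

```bash
cat > ptr.py <<'E'
from cf import *
import sys
t=sys.argv[1]; im,d,s=save('wrist',t); print(s['ee_pos'],C(s['ee_pos']),s['tool_rot'])
im,W,d=load(t); c=C(W); H,S,V=cv2.split(cv2.cvtColor(im,cv2.COLOR_RGB2HSV))
def blob(name,m):
    n,l,st,_=cv2.connectedComponentsWithStats((m&(d>0)).astype(np.uint8))
    for k in range(1,n):
        if st[k,4]>25: Q=c[l==k]; a,b=np.percentile(Q,[2,98],axis=0); print(name,st[k],'mid',np.round((a+b)/2,1),'lo',np.round(a,1),'hi',np.round(b,1))
b=(c[...,0]>-240)&(c[...,0]<-60)&(abs(c[...,1]+150)<90)
blob('red',b&((H<6)|(H>174))&(S>180)&(V>90)&(c[...,2]>60))
blob('yel',b&(H>20)&(H<34)&(S>150)&(V>120)&(c[...,2]>60))
blob('bar',b&(V<70)&(c[...,2]>115)&(c[...,2]<145)&(c[...,0]>-175))
E
python3 ptr.py wrist5
```

```text
[ 509.58369728 -150.11988576  200.42645151] [-118.40761779 -126.96232665  200.42645151] [ 6.18812371e-02  9.98082296e-01 -1.47892229e-03 -5.05086402e-04]
red [248  83  15  11  51] mid [-204.9 -175.4   82.8] lo [-208.6 -181.    81.4] hi [-201.3 -169.9   84.1]
yel [325 115   7  23 154] mid [-175.5 -119.4   82.2] lo [-183.6 -121.8   80.9] hi [-167.4 -117.    83.5]
yel [322 139  15  11  98] mid [-163.1 -118.8   90.2] lo [-166.5 -124.3   88.8] hi [-159.7 -113.4   91.6]
bar [ 322  148   17  124 1978] mid [-119.5 -119.2  129. ] lo [-161.1 -124.7  123.9] hi [ -78.  -113.6  134.1]
```

View pics/wrist5.png

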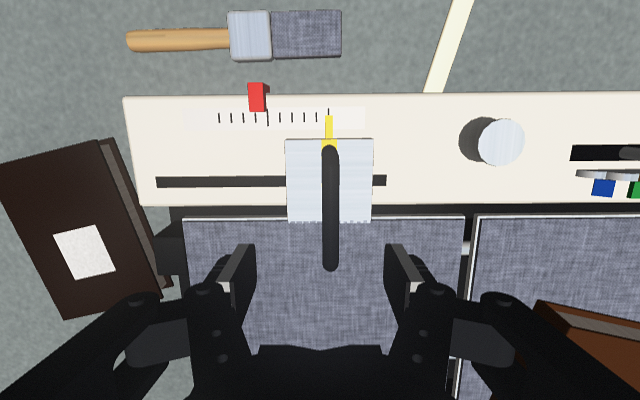

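The wrist view shows the pointer at (329,115), the index at (256,88) and the bar at (330,150–270). The bar centre is about (-118, -119, 129) in the cradle frame, which matches the text. The index is about 56–58 mm from the pointer.

>>> servo_tool --commands '[0,0,0,0,0.31,0,60,0,0,0,0,0,0.46,60,0,0,0,0,0,0.46,60,0,0,0,0,0,0.46,60,0,0,0,0,0,0.46,60,0,0,0,0,0,0.46,60,0,0,0,0,0,0.46,60,0,0,0,0,0,0.46,60,0,0,0,0,0,0.46,60,0,0,0,0,0,0,0,0,0,0,0,0,0,0,0,0,0,0,0,0,0,0,0,0,0,0,0,0,0,0,0,0,0,0,0,0,0,0,0,0,0,0,0,0,0,0,0,0]'

```text
$.commands: bad value
```

>>> servo_tool --commands '[0,0,0,0,0.31,0,60,0,0,0,0,0,0.46,60,0,0,0,0,0,0.46,60,0,0,0,0,0,0.46,60,0,0,0,0,0,0.46,60,0,0,0,0,0,0.46,60,0,0,0,0,0,0.46,60,0,0,0,0,0,0.46,60,0,0,0,0,0,0.46,60,0,0,0,0,0,0,60,0,0,0,0,0,0,0,0,0,0,0,0,0,0,0,0,0,0,0,0,0,0,0,0,0,0,0,0,0,0,0,0,0,0,0,0,0,0,0,0,0,0,0,0,0,0,0,0,0]'

```text
time: 10.9
ee_pos: [511.8, -143.0, 110.7]
tool_rot: [0.059, 0.998, -0.003, 0.001]
ft_force: [-0.3, -7.7, 0.0]
width: 10.1
grip_force: 58.4
```

>>> servo_tool --commands '[0,0,0,0,-0.16,0,0,0,0,0,0,-0.16,0,0,0,0,0,0,-0.16,0,0,0,0,0,0,-0.16,0,0,0,0,0,0,-0.16,0,0,0,0,0,0,-0.16,0,0,0,0,0,0,-0.16,0,0,0,0,0,0,-0.16,0,0,0,0,0,0,-0.16,0,0,0,0,0,0,-0.16,0,0,0,0,0,0,-0.16,0,0,0,0,0,0,-0.16,0,0,0,0,0,0,-0.16,0,0,0,0,0,0,-0.16,0,0,0,0,0,0,0,0,0,0,0,0,0,0,0,0]'

```text
time: 12.23
ee_pos: [506.8, -186.4, 110.6]
tool_rot: [0.055, 0.998, 0.004, 0.0]
ft_force: [-1.5, 9.4, 6.2]
width: 10.1
grip_force: 59.4
```

```bash
python3 ptr.py wrist6; python3 - <<'E'
from cf import *
save('side','side2'); im,W,d=load('side2'); c=C(W); H,S,V=cv2.split(cv2.cvtColor(im,cv2.COLOR_RGB2HSV))
for n,m in (('red',((H<6)|(H>174))&(S>180)&(c[...,0]<-190)&(c[...,2]>75)),('yel',(H>20)&(H<32)&(S>150)&(c[...,2]<87)&(c[...,2]>76))):
    Q=c[m&(d>0)&(abs(c[...,1]+160)<60)&(c[...,0]<-150)&(c[...,0]>-230)]; print(n,len(Q),np.percentile(Q,[2,50,98],axis=0).round(1).tolist() if len(Q) else '')
a=cv2.imread('pics/side2.png')[230:330,230:350];b=cv2.imread('pics/wrist6.png')[40:190,180:420]
cv2.imwrite('pics/c2.png',np.vstack([cv2.resize(a,(360,300)),cv2.resize(b,(360,225))]))
E
```

```text
[ 506.75444273 -186.43011489  110.59570723] [-117.07548504 -163.35935723  110.59570723] [5.50574364e-02 9.98476444e-01 3.66464292e-03 1.99056232e-04]
red [283  63  23  45 918] mid [-198.2 -175.6   82.4] lo [-208.5 -181.    81. ] hi [-187.8 -170.2   83.8]
yel [315 115  11  34 360] mid [-175.6 -162.5   82.5] lo [-183.9 -165.1   81.1] hi [-167.2 -160.    83.9]
yel [309 151  23  15 222] mid [-163.  -162.5   90.2] lo [-166.  -168.1   88.9] hi [-160.  -156.9   91.4]
bar [ 273  167   95  183 6326] mid [-123.6 -162.9  130.6] lo [-161.  -178.9  119.1] hi [ -86.2 -146.8  142.1]
red 48 [[-206.5, -182.8, 75.3], [-198.8, -180.1, 81.6], [-191.1, -172.3, 84.3]]
yel 22 [[-180.7, -167.6, 77.4], [-175.3, -164.9, 82.3], [-167.6, -160.3, 84.3]]
```

View pics/c2.png

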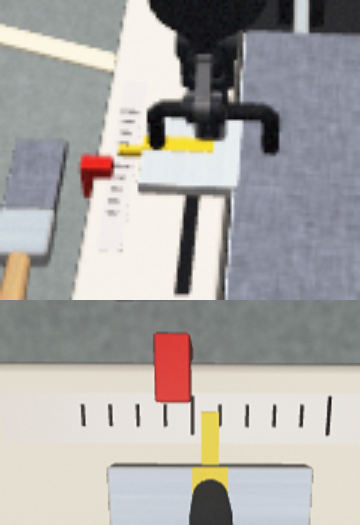

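The pointer stands about 13 mm short of the index (crop pixels 210 against 173). I pull on in smaller steps.

>>> servo_tool --commands '[0,0,0,0,-0.11,0,0,0,0,0,0,-0.11,0,0,0,0,0,0,-0.11,0,0,0,0,0,0,-0.11,0,0,0,0,0,0,-0.11,0,0,0,0,0,0,0,0,0,0,0,0,0,0,0,0,0,0,0,0,0,0,0,0,0,0,0,0,0,0]'

```text
time: 13.08
ee_pos: [505.2, -199.2, 110.6]
tool_rot: [0.055, 0.998, 0.004, -0.0]
ft_force: [-0.7, 10.1, 7.8]
width: 9.9
grip_force: 59.4
```

```bash
python3 ptr.py wrist7
```

```text
[ 505.23180601 -199.15966367  110.56880859] [-117.1357831  -176.17989679  110.56880859] [ 5.47065115e-02  9.98493732e-01  4.17874313e-03 -5.17599249e-05]
red [ 309   63   23   45 1005] mid [-198.3 -175.5   82.4] lo [-208.5 -181.    81. ] hi [-188.  -170.    83.9]
yel [315 115  11  35 366] mid [-175.6 -175.4   82.3] lo [-184. -178.   81.] hi [-167.2 -172.8   83.6]
yel [309 152  23  16 226] mid [-162.9 -175.4   89.9] lo [-166.1 -181.    88.5] hi [-159.7 -169.8   91.3]
bar [ 273  167   95  183 6145] mid [-123.6 -175.7  131.1] lo [-161.  -191.9  119.9] hi [ -86.1 -159.6  142.4]
```

Pointer and index now agree within 0.1 mm (both at column 320). I hold for a second, check again and hand in.

>>> servo_tool --commands '[0,0,0,0,0,0,0,0,0,0,0,0,0,0,0,0,0,0,0,0,0,0,0,0,0,0,0,0,0,0,0,0,0,0,0,0,0,0,0,0,0,0,0,0,0,0,0,0,0,0,0,0,0,0,0,0,0,0,0,0,0,0,0,0,0,0,0,0,0,0,0,0,0,0,0,0,0]'

```text
time: 14.05
ee_pos: [505.3, -199.2, 110.6]
tool_rot: [0.055, 0.998, 0.004, 0.0]
ft_force: [-1.7, 10.1, 7.6]
width: 9.6
grip_force: 59.4
```

```bash
python3 ptr.py wrist8 | head -3; python3 - <<'E'
from cf import *
save('side','side3'); im,W,d=load('side3'); c=C(W)
m=(d>0)&(im.max(2)<50)&(c[...,2]>120)&(c[...,2]<165)&(abs(c[...,0]+150)<25)&(abs(c[...,1]-130)<80)
p=np.median(c[m],0); print('knob',m.sum(),p)
y=C(W)
if m.sum()>10 and abs(p[1]-126)<15: print(ticket.hand_in())
E
```

```text
[ 505.26146448 -199.17917335  110.59282662] [-117.10409136 -176.19589563  110.59282662] [5.47100483e-02 9.98493570e-01 4.17153333e-03 3.20607816e-06]
red [ 309   63   23   45 1005] mid [-198.3 -175.5   82.5] lo [-208.5 -181.    81.1] hi [-188.  -170.    83.9]
yel [315 115  11  35 364] mid [-175.6 -175.4   82.6] lo [-184.  -178.    81.3] hi [-167.2 -172.8   83.8]
knob 0 [nan nan nan]
  return _methods._mean(a, axis=axis, dtype=dtype,
  ret = um.true_divide(
```

The arm hides the knob in the side view, so I check it with the scene and wrist cameras.

```bash
python3 - <<'E'
from cf import *
save('scene','scene3')
for t in ('scene3','wrist8'):
    im,W,d=load(t); c=C(W)
    m=(d>0)&(im.max(2)<60)&(c[...,2]>110)&(c[...,2]<165)&(abs(c[...,0]+150)<30)&(abs(c[...,1]-130)<80)
    print(t,m.sum(), np.median(c[m],0).round(1) if m.any() else '', np.percentile(c[m],[2,98],axis=0).round(1).tolist() if m.any() else '')
E
```

```text
scene3 29 [-145.7  137.   155.6] [[-153.5, 129.6, 117.0], [-138.0, 142.5, 162.1]]
wrist8 0
```

```bash
python3 -c "
from station import ticket
print(ticket.hand_in())"
```

```text
the job is handed in; nothing more can be done
None
```

I handed the job in with the lever upright in the green notch and let go, and the fingers holding the plate open with its pointer about 0.1 mm from the red index; the hand-in gave no verdict. The first grip on the knob slipped, so the lever took a second, deeper grip.

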